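Stack a cooler in its assembly nest

ROBOT

A 6-joint arm with a two-finger parallel gripper is mounted at the origin on a cart in front of the work surface, level with it; the furniture and walls round the work are solid. World frame = base frame: x ahead of the robot, y to its left, z up, the work surface at z = 0. Lengths are in mm, angles in rad, forces in N, time in s.
With the tool pointing down it reaches from about 375 to 975 mm from the base axis. Payload 3.8 kg.
Tool frame: the origin (TCP) lies midway between the tips of the shut fingers; the grasp point (between the pads) lies 19 mm behind it; z points along the fingers, y is the line along which they close (so a half turn about z gives the same grasp; the last joint's range is limited). The gripper opens to 88 mm and grips with 3 to 60 N. Pads are 18 mm wide; open, the fingers measure 123 mm over their backs; the gripper's body (75 mm by 187 mm) begins 45 mm behind the grasp point.
Start: joints at [1.114, 0.264, 1.604, -0, 1.274, -0.037], TCP at [275.112, 616.386, 238.706] pointing down, gripper open.
Joint ranges: [-2.63, 2.63], [-0.94, 2.18], [0.31, 2.57], [-1.31, 4.45], [0, 2.66], [-2.55, 2.55]. Speed limits (rad/s): [2.57, 2.57, 3.14, 3.14, 3.14, 3.14].

INTERFACE

Orientations are given as a rotation vector (axis times angle).
In Python, from plant import manip gives the robot as it stands. The module is installed in compiled form; this text tells all that it offers.
- The arm moves only by the tool step_arm, never from a script. Its argument "targets" is text: rows parted by semicolons, each of 7 numbers parted by spaces: the shift along the tool's x, y, z in mm, then the turn, a rotation vector about the tool's x, y, z in degrees, then the opening, from 0 (shut) to 1 (fully open). A call has 1 to 20 rows; each row is the pose to reach, as a shift and turn from the pose commanded when the call began, along the tool's axes at that moment; what a row does not reach only later rows make up. A row lasts 1/8 s, in which the tool goes at most 62.5 mm and 10.7 degrees, less where a joint would pass 70% of its speed; a pose out of reach is approached as far as the arm can. A call with a gripper value outside its range is refused whole. The fingers move at their own pace and stop on an object; "force" is the grip in N (left out, the last holds). Time passes only in rows, so rows that repeat a pose let the fingers close. It gives the time, the measured TCP pose, the force, the opening and the grip force at its end, in the units of the state.
- manip.read_state(): the state, without advancing time (a new reading comes with each control period).
- manip.capture(name): name is "side" or "top"; returns a dict with "pixels" (384x512x3 uint8, red, green, blue), "range_z" (384x512 float32, mm along the optical axis (not along the pixel's ray), 0 where there is no reading), "fovy" (degrees; the focal length in pixels is half the picture's height over the tangent of half this angle, whatever the lens; pixels are square), "cx", "cy" (the principal point, pixels), "world_to_cam" (4x4, takes a point from world to camera coordinates). Camera axes: x right, y down, z forward; pixel columns grow to the right and rows downward; lengths in mm; the calibration is good to about 2 mm. A picture is of the moment at which its call begins.
- manip.sign_off(): hands the job in; it is judged then, once.
The state is a dict: "clock": time; "qpos": joint angles; "joint_velocities": joint speeds; "joint_torque": joint torques, N m; "tool_pos": TCP position; "orientation": TCP orientation; "wrist_force": force on the tool from outside, world axes, zero at the start; "wrist_torque": the same for the moment, N m; "gripper_width": finger opening in mm; "grip_force": force on a finger pad.
Only numpy, scipy, OpenCV 4.12 (cv2) and the standard library are available. Lean on these libraries where they do the work, as an engineer would, in place of code of your own. Each camera call takes 0.05 s, during which the arm holds its last target. There are 200 camera calls.

TASK

Stack up the cooler in the assembly nest so that its pads can set: first the copper plate flat in the pocket between the corner stops, then the heatsink on it with its fins up, then the clear fan on the heatsink, and last the steel weight upright on the fan. Centre each piece on the one below it and set plate, heatsink and fan square with the nest (any quarter turn will do). Leave the circuit board, the charger and the loupe where they are.

Things in the scene. Friction and masses are not known exactly. Their poses are not given: they have to be found in the camera images.
- nest_floor (a point): Assembly nest, fixed to the desk: a square grey-painted metal base 92 x 92 mm and 8 mm high, with four dark L-shaped corner stops on it, 4 mm high, round a 64 x 64 mm square pocket; the stops leave the middle 36 mm of each side open. This point is the centre of the pocket's floor, 8 mm above the desk; x and y run along the pocket's sides, z up.
- spreader_center (a point): Copper plate, loose, square, 56 x 56 x 12 mm, with a small dark screw hole in each corner, 0.25 kg. This point is its centre, 6 mm above its underside; x and y along its sides, z up.
- sink_center (a point): Silvery finned heatsink, loose, 40 x 40 x 20 mm: a 4 mm base with nine upright fins on it, each 2 mm thick, that run along x. Grasp it across the fins (close the fingers along y, 40 mm). This point is its centre, 10 mm above its underside; z up towards the fins.
- fan_center (a point): Clear plastic case fan, loose, square, 60 x 60 x 25 mm, lying flat. This point is its centre, 12.5 mm above its underside; x and y along its sides, z up.
- weight_center (a point): Steel press weight, loose, turned: a round body of diameter 44 mm and height 22 mm, then a neck and a grip knob of diameter 26 mm at 31 to 46 mm above the underside; 46 mm high in all, 0.3 kg. This point is on its axis, 23 mm above its underside; z up.
- board_center (a point): Green circuit board on four short posts, loose, 56 x 76 mm, 19 mm high, not part of the job: leave it alone. This point is over its middle, 7 mm above the desk.
- charger_center (a point): White charger plug, loose, 66 x 42 x 26 mm with two pins at its +x end, not part of the job: leave it alone. This point is 13 mm above the desk.
- loupe_center (a point): Black eye loupe, loose, a tapered barrel of diameter 38 mm and height 36 mm, not part of the job: leave it alone. This point is its centre, 18 mm above the desk.
Not all that is in view belongs to the job. Leave any yellow look-alike of the part that bears fan_center alone.

How it is judged (in metres and radians):
On the way, in this order (a step that is already met when the one before it is completed fails the run):
1. The copper plate lies flat in the nest, inside the corner stops (horizontal distance between spreader_center and nest_floor below 0.008 m and z of spreader_center in the frame of nest_floor between 0.003 and 0.009 m and angle between spreader_center's own z axis and vertical below 0.1 rad and (angle between the x axis of spreader_center and the x axis of nest_floor, either way round below 0.21 rad or angle between the x axis of spreader_center and the y axis of nest_floor, either way round below 0.21 rad)), for 0.2 s.
2. The heatsink stands fins up on the middle of the plate, square with the nest (horizontal distance between sink_center and spreader_center below 0.01 m and z of sink_center in the frame of spreader_center between 0.013 and 0.019 m and angle between sink_center's own z axis and vertical below 0.1 rad and (angle between the x axis of sink_center and the x axis of nest_floor, either way round below 0.21 rad or angle between the x axis of sink_center and the y axis of nest_floor, either way round below 0.21 rad)), for 0.2 s.
3. The fan lies on the middle of the heatsink, square with the nest (horizontal distance between fan_center and sink_center below 0.01 m and z of fan_center in the frame of sink_center between 0.0195 and 0.0255 m and angle between fan_center's own z axis and vertical below 0.1 rad and (angle between the x axis of fan_center and the x axis of nest_floor, either way round below 0.21 rad or angle between the x axis of fan_center and the y axis of nest_floor, either way round below 0.21 rad)), for 0.2 s.
4. The weight stands on the middle of the fan (horizontal distance between weight_center and fan_center below 0.01 m and z of weight_center in the frame of fan_center between 0.0325 and 0.0385 m and angle between weight_center's own z axis and vertical below 0.1 rad), for 0.2 s.
At the end, for the whole second after the job is handed in: Plate in the nest (centre within 8 mm), heatsink fins up on it, fan on that, weight upright on top: each within 10 mm of the centre below, resting (3 mm in height), level within 0.1 rad; plate, heatsink and fan square with the nest within 0.21 rad at any quarter turn; released and at rest (all of step 1 and all of step 2 and all of step 3 and all of step 4 and linear speed of each of spreader, sink, fan, weight below 0.02 m/s); the robot touches nothing.
It fails at once if The circuit board, charger or loupe is moved by more than 20 mm (distance of any of board_center, charger_center, loupe_center from where it was at the start of the episode above 0.02 m).
It also fails if it takes over 106 s, if anything falls off the work surface, if the arm or the gripper's body presses on something with over 40 N, if the wrist force passes 120 N, or if a joint passes its speed limit or range.

## Working session

There is one attempt and no reset: what is moved stays moved. The work goes in short steps, Python scripts to look and compute and a tool call to move; the robot and the scene stay as the last step left them, time stands still between calls to the robot, and variables do not carry over. Pictures are saved under pics/ and viewed, at most 18 in all, crops included, and the job is handed in when it is done.

Besides the shell and the picture viewer there is one more tool, called after "Call:" by a JSON object that holds its "method" and its "body". step_arm: Moves the arm, as the interface text tells. Its arguments: {"type":"object","properties":{"targets":{"type":"string"},"force":{"type":"number"}},"required":["targets"]}

```bash
mkdir -p pics; python3 - <<'E'
from plant import manip
import cv2,numpy as np
for n in("top","side"):
    c=manip.capture(n); cv2.imwrite(f"pics/{n}0.png",c["pixels"][:,:,::-1]); np.savez(f"{n}0.npz",**c)
    print(n,c["fovy"],c["cx"],c["cy"],np.round(c["world_to_cam"],3).tolist(),c["range_z"].min(),c["range_z"].max())
print(manip.read_state())
E
```

```text
top 47.28147268599987 252.85026394613038 192.8613751049946 [[-0.0, -1.0, -0.007, 69.225], [-0.997, 0.001, -0.083, 553.182], [0.083, 0.007, -0.997, 1076.971], [0.0, 0.0, 0.0, 1.0]] 0.0 1849.781
side 43.66779800982957 252.99958349732265 192.90534982766064 [[-0.573, -0.819, -0.021, 385.711], [-0.502, 0.371, -0.781, 294.02], [0.648, -0.437, -0.624, 808.666], [0.0, 0.0, 0.0, 1.0]] 0.0 1930.8452
{'clock': 0.1, 'qpos': array([ 1.11409538e+00,  2.64659728e-01,  1.60524891e+00, -2.33494057e-05,
        1.27368280e+00, -3.68795362e-02]), 'joint_velocities': array([-0.00052733, -0.00368595, -0.00268408,  0.00035627, -0.00195997,
        0.00014068]), 'joint_torque': array([-1.67328346e-05, -5.03621256e+01, -3.58071434e+01,  7.31008127e-02,
        2.33536132e-02, -6.06748631e-05]), 'tool_pos': array([274.84011985, 615.80769904, 237.51849072]), 'orientation': array([-6.54513638e-01, -3.07217760e+00,  3.05265557e-03]), 'wrist_force': array([ 0.63369383,  1.0654388 , -0.31940538]), 'wrist_torque': array([ 0.09016219, -0.02280607,  0.01918797]), 'grip_force': 0.0, 'gripper_width': 88.53901183695052}
```

View pics/top0.png

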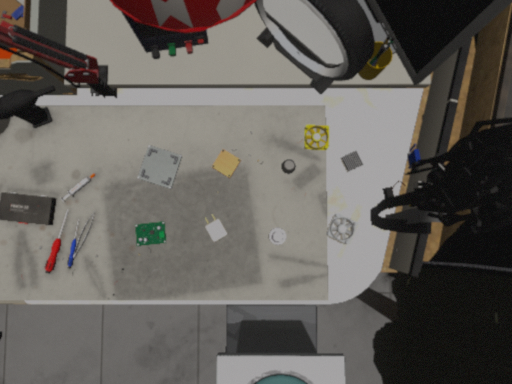

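View pics/side0.png

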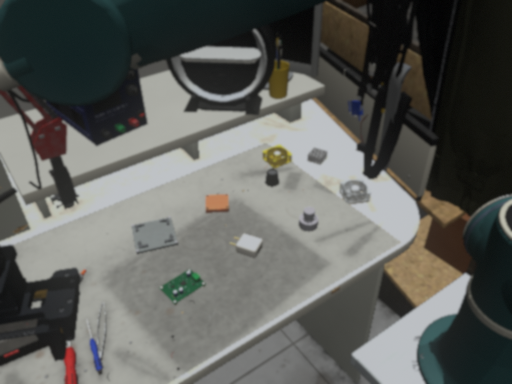

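Top view: nest (160,166), copper plate (226,162), loupe (288,166), yellow fan look-alike (316,136), heatsink (351,160), clear fan (341,229), weight (278,236), charger (216,229) and board (150,233). Two fans are candidates, (316,136) and (341,229). The colourless one at (341,229) is the one meant. Next I'll confirm it in an enlarged crop and measure.

```bash
cat > h.py <<'E'
import numpy as np,cv2
def load(n): return dict(np.load(n))
def K(c):
    f=192/np.tan(np.radians(float(c["fovy"]))/2); return f,float(c["cx"]),float(c["cy"])
def ray(c,u,v):
    f,cx,cy=K(c);T=c["world_to_cam"];R=T[:3,:3];o=-R.T@T[:3,3]
    return o,R.T@np.array([(u-cx)/f,(v-cy)/f,1.])
def plane(c,u,v,z):
    o,d=ray(c,u,v); return o+d*(z-o[2])/d[2]
def cloud(c):
    f,cx,cy=K(c);T=c["world_to_cam"];v,u=np.mgrid[:384,:512];z=c["range_z"]
    P=np.stack([(u-cx)/f*z,(v-cy)/f*z,z],-1)-T[:3,3]
    P=P@T[:3,:3]; P[z==0]=np.nan; return P
def tri(a,ua,b,ub):
    o1,d1=ray(a,*ua);o2,d2=ray(b,*ub)
    s=np.linalg.lstsq(np.stack([d1,-d2],1),o2-o1,rcond=None)[0]
    p,q=o1+s[0]*d1,o2+s[1]*d2; return (p+q)/2,np.linalg.norm(p-q)
E
python3 - <<'E'
from h import *
t=load("top0.npz");s=load("side0.npz")
a=cv2.resize(t["pixels"][115:255,130:400],None,fx=2.9,fy=2.9,interpolation=cv2.INTER_CUBIC)
cv2.imwrite("pics/topc.png",a[:,:,::-1])
b=cv2.resize(s["pixels"][140:310,120:390],None,fx=2.9,fy=2.9,interpolation=cv2.INTER_CUBIC)
cv2.imwrite("pics/sidec.png",b[:,:,::-1])
for n,c,pts in(("top",t,dict(nest=(160,166),plate=(226,162),sink=(351,160),fan=(341,229),wt=(278,236),loupe=(288,166),desk=(250,200),chg=(216,229),hook=(375,210))),("side",s,dict(nest=(155,235),plate=(217,203),sink=(317,155),wt=(308,213),desk=(250,270)))):
    P=cloud(c); print(n,"campos",np.round(-c["world_to_cam"][:3,:3].T@c["world_to_cam"][:3,3]))
    for k,(u,v) in pts.items():
        w=P[v-3:v+4,u-3:u+4].reshape(-1,3); print(k,np.round(np.nanmedian(w,0),1),"zmax",np.round(np.nanmax(w[:,2]),1))
P=cloud(t)
m=(P[...,2]>50)&(P[...,0]<1000)&(P[...,0]>250)&(abs(P[...,1])<600)
n,l,st,ce=cv2.connectedComponentsWithStats(m.astype(np.uint8))
for i in range(1,n):
    if st[i,4]>15: q=P[l==i]; print("tall",st[i],np.round(np.nanmin(q,0)),np.round(np.nanmax(q,0)))
E
```

```text
top campos [ 462.   62. 1120.]
nest [623.4 306.8   8.3] zmax 14.5
plate [633.3 137.6  12.1] zmax 16.8
sink [ 636.8 -179.1   16.5] zmax 22.3
fan [ 462.8 -150.3   23. ] zmax 26.0
wt [445.9   7.6  45.1] zmax 49.6
loupe [619.8 -18.8  31.7] zmax 35.6
desk [ 5.369e+02  7.650e+01 -3.000e-01] zmax 4.8
chg [462.9 160.7  26.1] zmax 29.7
hook [ 510.7 -241.4   10.1] zmax 19.8
side campos [-155.  560.  742.]
nest [614.6 307.7   8.4] zmax 10.9
plate [622.4 140.1  12.1] zmax 15.0
sink [ 626.  -176.9   19.3] zmax 24.9
wt [438.9  14.7  45. ] zmax 48.3
desk [409.3 191.5   0.5] zmax 3.9
tall [    0     0   512   384 74769] [ 250. -448.   50.] [1000.  600.  768.]
```

View pics/topc.png

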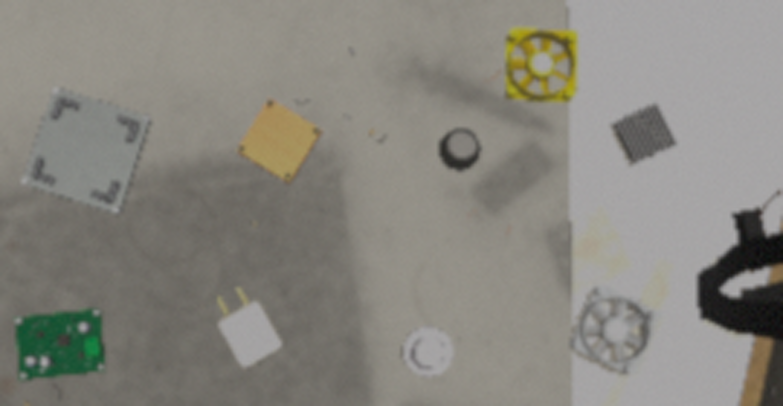

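View pics/sidec.png

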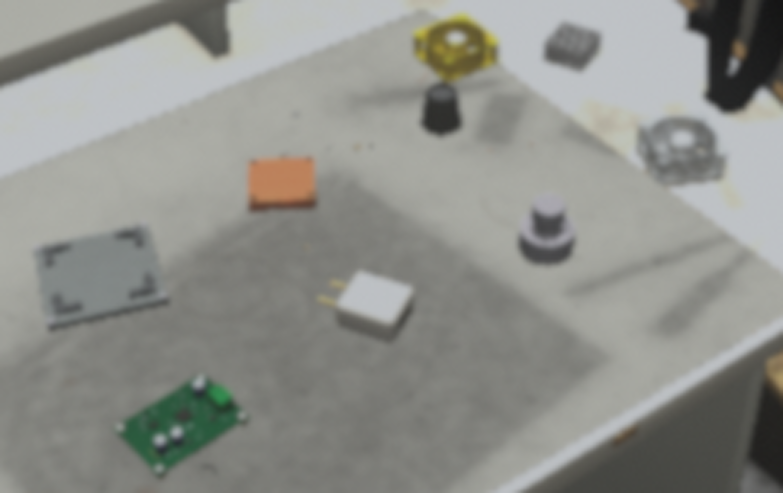

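The crops show the clear fan at crop pixel (613,330), image (341,229); the yellow one at (541,64) is the decoy. Heatsink fins are up, with stripes at (643,133). A black hooked object lies near the fan at (740,290). Next: contours, orientations and heights.

```bash
cat > meas.py <<'E'
from h import *
t=load("top0.npz");s=load("side0.npz")
def rect(c,uv,half,z,colour=None,thr=22):
    u,v=uv; I=c["pixels"].astype(np.float32); W=I[v-half:v+half,u-half:u+half]
    k=4; W=cv2.resize(W,None,fx=k,fy=k,interpolation=cv2.INTER_CUBIC)
    H=cv2.cvtColor(np.clip(W,0,255).astype(np.uint8),cv2.COLOR_RGB2HSV)
    if colour=="orange": m=(H[...,1]>75)&(H[...,0]<28)
    else:
        bg=np.median(np.concatenate([W[:6].reshape(-1,3),W[-6:].reshape(-1,3),W[:,:6].reshape(-1,3),W[:,-6:].reshape(-1,3)]),0)
        m=np.abs(W-bg).max(-1)>thr
    m=cv2.morphologyEx(m.astype(np.uint8),cv2.MORPH_CLOSE,np.ones((9,9)))
    m=cv2.morphologyEx(m,cv2.MORPH_OPEN,np.ones((5,5)))
    cs,_=cv2.findContours(m,cv2.RETR_EXTERNAL,cv2.CHAIN_APPROX_NONE); q=max(cs,key=cv2.contourArea)[:,0]
    q=(q+.5)/k-.5+[u-half,v-half]
    P=np.array([plane(c,*p,z)[:2] for p in q],np.float32)
    (cx,cy),(w,h),a=cv2.minAreaRect(P)
    return np.round([cx,cy,w,h,a],1), q.mean(0), m
if __name__=="__main__":
    for n,uv,half,z,col,thr in(("nest",(160,166),27,8,None,12),("plate",(226,162),18,12,"orange",0),("sink",(351,160),14,20,None,30),("fan",(341,229),18,25,None,22),("wt",(278,236),13,22,None,20)):
        r,ce,m=rect(t,uv,half,z,col,thr); print(n,r,np.round(ce,1))
    P=cloud(t)
    for n,y0,y1,x0,x1 in(("hook",-300,-190,380,620),("around sink",-260,-110,560,720),("around fan",-235,-80,380,540)):
        w=(P[...,1]>y0)&(P[...,1]<y1)&(P[...,0]>x0)&(P[...,0]<x1); q=P[w]; q=q[(q[:,2]>30)]
        print(n,len(q),np.round(np.nanmin(q,0)) if len(q) else'',np.round(np.nanmax(q,0)) if len(q) else'')
    big=lambda c,u,v,h:cv2.resize(c["pixels"][v-h:v+h,u-h:u+h],(260,260),interpolation=cv2.INTER_CUBIC)
    im=np.vstack([np.hstack([big(t,351,160,13),big(t,341,229,22),big(t,226,162,20)]),np.hstack([big(s,317,155,14),big(s,355,190,22),big(s,217,203,22)])])
    cv2.imwrite("pics/det.png",im[:,:,::-1])
E
python3 meas.py
```

```text
nest [605.7 307.3 137.9  99.8  90. ] [163.4 177.9]
plate [630.3 138.   56.5  56.2  59. ] [225.8 163.1]
sink [ 634.3 -179.5   42.    46.4   25.3] [351.3 160.9]
fan [ 463.8 -144.1   79.5   88.7   89.2] [333.5 228.1]
wt [445.8   8.   40.3  40.5  44.9] [276.6 236.7]
hook 12633 [ 380. -300.   30.] [ 620. -236.  549.]
around sink 122 [ 560. -260.   40.] [ 576. -247.  497.]
around fan 0
```

View pics/det.png

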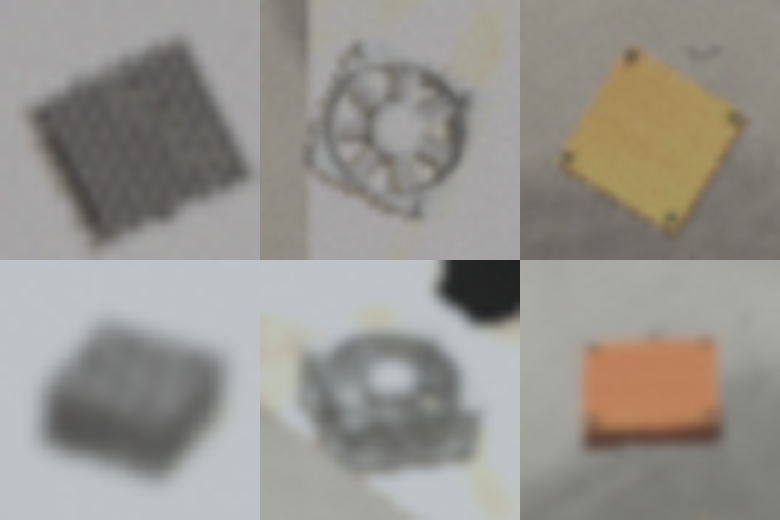

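Crops: the heatsink is top left, fins roughly along one edge but not yet certain. The fan ring centre is at about (342.2,228.7) with edges at about 25° in the image. The plate is clear. I'll average some frames for the nest, the fin direction and the fan angle.

```bash
python3 - <<'E'
from plant import manip
from h import *
A={}
for n in("top","side"):
    C=[manip.capture(n) for _ in range(6)]; c=C[0]; c["pixels"]=np.mean([x["pixels"] for x in C],0).astype(np.float32); np.savez(n+"1.npz",**c); A[n]=c
t=A["top"]; k=4
def win(u,v,h): return cv2.resize(t["pixels"][v-h:v+h,u-h:u+h],None,fx=k,fy=k,interpolation=cv2.INTER_CUBIC)
def fit(m,u,v,h,z):
    cs,_=cv2.findContours(m,cv2.RETR_EXTERNAL,cv2.CHAIN_APPROX_NONE); q=max(cs,key=cv2.contourArea)[:,0]
    q=(q+.5)/k-.5+[u-h,v-h]; P=np.array([plane(t,*p,z)[:2] for p in q],np.float32); return cv2.minAreaRect(P)
# nest: bluish relative to the desk
W=win(160,166,28); d=W[...,2]-W[...,0]; print("b-r pct",np.percentile(d,[5,25,50,75,95]))
dd=cv2.normalize(cv2.GaussianBlur(d,(9,9),0),None,0,255,cv2.NORM_MINMAX).astype(np.uint8)
th,m=cv2.threshold(dd,0,255,cv2.THRESH_OTSU); m=cv2.morphologyEx(m,cv2.MORPH_CLOSE,np.ones((25,25))); m=cv2.morphologyEx(m,cv2.MORPH_OPEN,np.ones((9,9)))
print("nest",fit(m,160,166,28,8))
g=W.mean(-1); sink=win(351,160,13).mean(-1)
_,ms=cv2.threshold(cv2.GaussianBlur(sink,(5,5),0).astype(np.uint8),0,255,cv2.THRESH_OTSU|cv2.THRESH_BINARY_INV)
(cx,cy),(w,hh),a=fit(ms,351,160,13,20); print("sink",cx,cy,w,hh,a)
# rectify sink about its centre; spectrum along both sides at 4.75 mm
f,px,py=K(t);T=t["world_to_cam"]; x=np.arange(-16,16,.5)
e=np.array([np.cos(np.radians(a)),np.sin(np.radians(a))]);n=np.array([-e[1],e[0]])
X,Y=np.meshgrid(x,x); Q=np.stack([cx+X*e[0]+Y*n[0],cy+X*e[1]+Y*n[1],0*X+20],-1)@T[:3,:3].T+T[:3,3]
r=cv2.remap(t["pixels"].mean(-1),(f*Q[...,0]/Q[...,2]+px).astype(np.float32),(f*Q[...,1]/Q[...,2]+py).astype(np.float32),cv2.INTER_CUBIC)
r=r-cv2.GaussianBlur(r,(0,0),8); print("profile std along e",r.mean(0).std(),"along n",r.mean(1).std(),"e",e)
# fan: dark frame
Wf=win(342,229,17); gf=Wf.min(-1); gf=cv2.GaussianBlur(cv2.morphologyEx(gf,cv2.MORPH_BLACKHAT,np.ones((41,41))),(3,3),0)
mf=(gf>25).astype(np.uint8); 
Wf2=mf.copy(); Wf2[:, :8]=0; print("fan",fit(cv2.morphologyEx(Wf2,cv2.MORPH_CLOSE,np.ones((21,21))),342,229,17,25))
o=lambda i:cv2.resize(cv2.normalize(i,None,0,255,cv2.NORM_MINMAX).astype(np.uint8),(260,260))
cv2.imwrite("pics/m.png",np.vstack([np.hstack([o(g),o(sink),o(gf)]),np.hstack([o(m),o(r),o(mf*255)])]))
E
```

```text
b-r pct [-12.25891113 -11.48610687  -9.29914856  -1.43523788  -0.45816231]
nest ((622.1869506835938, 308.27947998046875), (93.13338470458984, 92.5775146484375), 72.77723693847656)
sink 634.2523193359375 -179.72776794433594 41.193992614746094 45.01824188232422 25.345476150512695
profile std along e 0.717717 along n 1.2054335 e [0.90374307 0.42807531]
fan ((467.8929748535156, -138.3804168701172), (86.89239501953125, 64.88475799560547), 60.84660339355469)
```

View pics/m.png

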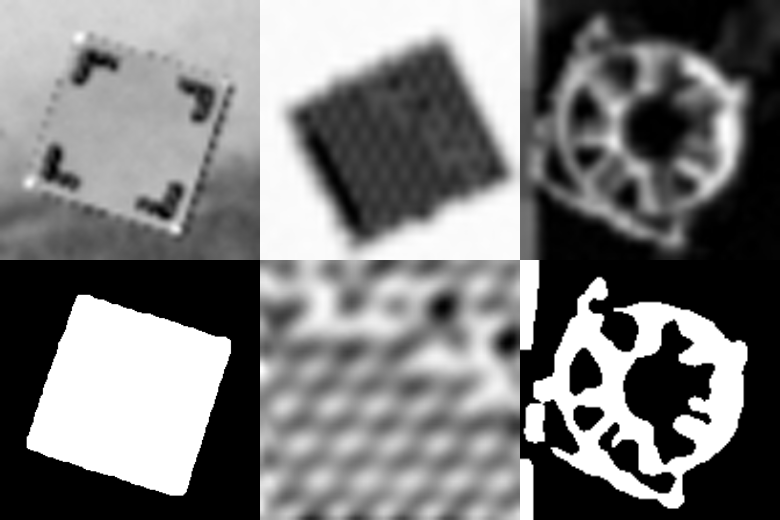

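Nest: 93 x 93 mm fit, centre (622,308), axes at -17.2°/72.8°. Sink: fins run along 25°, so close along 115°. Fan edges at -25°/65°. Now the fan point, the clearance check and a helper for move deltas.

```bash
cat > go.py <<'E'
import sys,numpy as np
from plant import manip
from scipy.spatial.transform import Rotation as Ro
s=manip.read_state();R=Ro.from_rotvec(s["orientation"]).as_matrix();p=s["tool_pos"]
psi=np.degrees(np.arctan2(R[1,1],R[0,1]))
print("t",round(s["clock"],2),"tcp",np.round(p,1),"close",round(psi,1),"tilt",np.round(np.degrees(np.arccos(-R[2,2])),2),"q6",round(s["qpos"][5],2),"w",round(s["gripper_width"],1),"grip",round(s["grip_force"],1))
for a in sys.argv[1:]:
    x,y,z,c=map(float,a.split(",")); d=(c-psi+90)%180-90
    print(a,"shift",np.round(R.T@(np.array([x,y,z])-p),1),"turn z",round(-d,1))
E
python3 go.py 630.3,138,120,59 630.3,138,120,-31; python3 - <<'E'
from h import *
t=load("top1.npz");s=load("side1.npz")
for z in(25,12):print(plane(t,342.2,228.8,z))
P=cloud(t)
for x0,x1 in((400,480),(480,540),(540,600),(600,660),(660,740)):
    q=P[(P[...,0]>x0)&(P[...,0]<x1)&(P[...,1]<-100)&(P[...,2]>55)]; print(x0,x1,len(q),q[:,1].max() if len(q) else'')
print("weight tri",tri(t,(278,236.3),s,(309,210)))
E
```

```text
t 0.7 tcp [275.1 616.4 238.8] close 65.9 tilt 0.0 q6 -0.04 w 87.9 grip 0.0
630.3,138,120,59 shift [-519.3 -292.1  118.7] turn z 6.9
630.3,138,120,-31 shift [-519.3 -292.1  118.7] turn z -83.1
[ 463.33958849 -152.92149192   25.        ]
[ 463.3559964  -155.47222831   12.        ]
400 480 4794 -244.93756014906342
480 540 4371 -245.38506035848206
540 600 3364 -246.06987233803477
600 660 1419 -272.3224387346165
660 740 2453 -344.13268007691426
weight tri (array([444.79450403,   7.2274133 ,  45.39111876]), np.float64(0.9967522891239871))
```

Call:
{"method": "step_arm", "body": {"targets": "-519 -292 60 0 0 6.9 1;-519 -292 60 0 0 6.9 1;-519 -292 60 0 0 6.9 1;-519 -292 60 0 0 6.9 1;-519 -292 60 0 0 6.9 1;-519 -292 60 0 0 6.9 1;-519 -292 60 0 0 6.9 1;-519 -292 60 0 0 6.9 1;-519 -292 60 0 0 6.9 1;-519 -292 60 0 0 6.9 1;-519 -292 60 0 0 6.9 1;-519 -292 60 0 0 6.9 1;-519 -292 150 0 0 6.9 1;-519 -292 150 0 0 6.9 1;-519 -292 150 0 0 6.9 1", "force": 30}}

```text
clock: 2.58
tool_pos: [626.7, 139.3, 85.9]
orientation: [-0.834, -3.023, 0.004]
wrist_force: [0.7, 0.2, 0.4]
gripper_width: 88.1
grip_force: 0.0
```

```bash
python3 go.py 630.3,138,3,59; python3 - <<'E'
from plant import manip
from h import *
t=load("top1.npz");P=cloud(t)
m=(P[...,0]>590)&(P[...,0]<730)&(P[...,1]<-240)&(P[...,1]>-300)&(P[...,2]>55)
for x in range(590,730,15):
    q=P[m&(P[...,0]>x)&(P[...,0]<=x+15)]; print(x,len(q),np.round(q[q[:,1].argmax()]) if len(q) else'')
a=cv2.resize(manip.capture("side")["pixels"][110:290,110:300],None,fx=3.1,fy=3.1); cv2.imwrite("pics/s2.png",a[:,:,::-1])
E
```

```text
t 2.58 tcp [626.7 139.3  85.9] close 59.2 tilt 0.36 q6 -0.85 w 88.1 grip 0.0
630.3,138,3,59 shift [-4.2  1.  82.8] turn z 0.2
590 850 [ 601. -272.  372.]
605 504 [ 606. -272.  391.]
620 133 [ 624. -275.  458.]
635 38 [ 639. -293.  120.]
650 9 [ 650. -296.  112.]
665 0 
680 0 
695 0 
710 0 
725 0
```

View pics/s2.png

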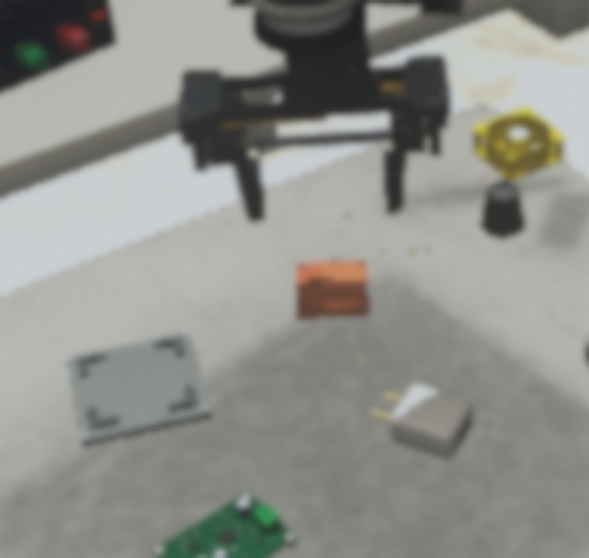

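Side view: the open gripper is straight above the plate (335,290) and clear of everything. Going down.

Call:
{"method": "step_arm", "body": {"targets": "-4.2 1 40 0 0 0 1;-4.2 1 40 0 0 0 1;-4.2 1 60 0 0 0 1;-4.2 1 60 0 0 0 1"}}

```text
clock: 3.12
tool_pos: [633.4, 137.0, 28.3]
orientation: [-0.838, -3.027, 0.001]
wrist_force: [-0.3, 0.1, -0.2]
gripper_width: 88.2
grip_force: 0.0
```

```bash
python3 go.py 630.3,138,3,59
```

```text
t 3.12 tcp [633.4 137.   28.3] close 59.1 tilt 0.08 q6 -0.86 w 88.2 grip 0.0
630.3,138,3,59 shift [ 3.2 -0.7 25.3] turn z 0.1
```

Call:
{"method": "step_arm", "body": {"targets": "3.2 -0.7 12 0 0 0 1;3.2 -0.7 24 0 0 0 1;3.2 -0.7 25 0 0 0 1;3.2 -0.7 25 0 0 0 1;3.2 -0.7 25 0 0 0 0.4;3.2 -0.7 25 0 0 0 0.4;3.2 -0.7 25 0 0 0 0.4;3.2 -0.7 25 0 0 0 0.4", "force": 30}}

```text
clock: 4.12
tool_pos: [631.2, 137.9, 4.0]
orientation: [0.838, 3.027, -0.0]
wrist_force: [-0.9, -1.0, 0.8]
gripper_width: 55.5
grip_force: 30.0
```

```bash
python3 go.py 630.3,138,3,59
```

```text
t 4.12 tcp [631.2 137.9   4. ] close 59.0 tilt 0.01 q6 -0.85 w 55.5 grip 30.0
630.3,138,3,59 shift [ 0.8 -0.4  1. ] turn z 0.0
```

Call:
{"method": "step_arm", "body": {"targets": "0 0 -30 0 0 0 0.4;0 0 -60 0 0 0 0.4;0 0 -60 0 0 0 0.4;0 0 -60 0 0 0 0.4"}}

```text
clock: 4.62
tool_pos: [630.0, 137.8, 62.3]
orientation: [-0.838, -3.026, 0.001]
wrist_force: [0.3, 0.5, -2.5]
gripper_width: 55.8
grip_force: 30.0
```

```bash
python3 go.py 623,308,50,72.8
```

```text
t 4.62 tcp [630.  137.8  62.3] close 59.1 tilt 0.11 q6 -0.85 w 55.8 grip 30.0
623,308,50,72.8 shift [ 93.6 142.4  12.3] turn z -13.7
```

Call:
{"method": "step_arm", "body": {"targets": "93.6 142.4 0 0 0 -13.7 0.4;93.6 142.4 0 0 0 -13.7 0.4;93.6 142.4 0 0 0 -13.7 0.4;93.6 142.4 0 0 0 -13.7 0.4;93.6 142.4 10 0 0 -13.7 0.4;93.6 142.4 22 0 0 -13.7 0.4;93.6 142.4 22 0 0 -13.7 0.4;93.6 142.4 22 0 0 -13.7 0.4"}}

```text
clock: 5.62
tool_pos: [624.1, 307.2, 41.3]
orientation: [-0.473, -3.105, 0.001]
wrist_force: [1.1, -0.5, -3.0]
gripper_width: 55.6
grip_force: 30.0
```

```bash
python3 go.py 623,308,12.5,72.8
```

```text
t 5.62 tcp [624.1 307.2  41.3] close 72.7 tilt 0.04 q6 -0.85 w 55.6 grip 30.0
623,308,12.5,72.8 shift [ 1.2  0.5 28.8] turn z -0.1
```

Call:
{"method": "step_arm", "body": {"targets": "1.2 0.5 15 0 0 0 0.4;1.2 0.5 26 0 0 0 0.4;1.2 0.5 29 0 0 0 0.4;1.2 0.5 29 0 0 0 0.4;1.2 0.5 29 0 0 0 0.4"}}

```text
clock: 6.25
tool_pos: [623.1, 309.2, 12.6]
orientation: [0.471, 3.106, 0.0]
wrist_force: [-0.2, 0.3, -2.3]
gripper_width: 55.3
grip_force: 30.0
```

```bash
python3 go.py 623,308,12.5,72.8
```

```text
t 6.25 tcp [623.1 309.2  12.6] close 72.8 tilt 0.02 q6 -0.84 w 55.3 grip 30.0
623,308,12.5,72.8 shift [-0.3 -1.2  0.1] turn z -0.0
```

Call:
{"method": "step_arm", "body": {"targets": "0 -1 0.5 0 0 0 0.4;0 -1 0.5 0 0 0 0.4;0 -1 0.5 0 0 0 0.9;0 -1 0.5 0 0 0 0.9;0 -1 0.5 0 0 0 0.9;0 -1 -40 0 0 0 0.9;0 -1 -100 0 0 0 0.9;0 -1 -130 0 0 0 0.9;0 -1 -130 0 0 0 1;0 -1 -130 0 0 0 1"}}

```text
clock: 7.5
tool_pos: [622.0, 307.7, 141.5]
orientation: [-0.471, -3.105, 0.002]
wrist_force: [0.9, 0.1, -0.0]
gripper_width: 88.1
grip_force: 0.0
```

```bash
python3 go.py 635.7,-181.5,145,115.3; python3 - <<'E'
from plant import manip
from h import *
s=manip.capture("side"); a=cv2.resize(s["pixels"][190:270,110:200],None,fx=5,fy=5,interpolation=cv2.INTER_CUBIC); cv2.imwrite("pics/s3.png",a[:,:,::-1])
E
```

```text
t 7.5 tcp [622.  307.7 141.5] close 72.7 tilt 0.1 q6 -0.85 w 88.1 grip 0.0
635.7,-181.5,145,115.3 shift [-158.2 -463.1   -3.2] turn z -42.6
```

View pics/s3.png

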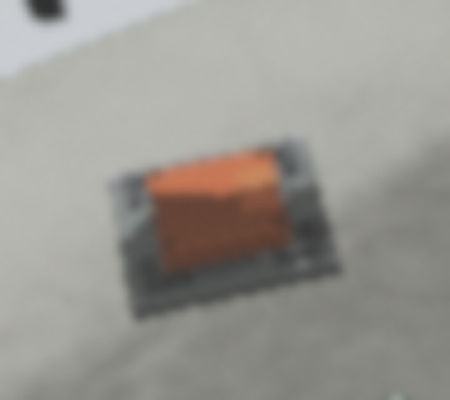

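Side view: the copper plate (215,210) sits square and flat between the corner stops. Now the heatsink.

Call:
{"method": "step_arm", "body": {"targets": "-158 -463 -3 0 0 -42.6 1;-158 -463 -3 0 0 -42.6 1;-158 -463 -3 0 0 -42.6 1;-158 -463 -3 0 0 -42.6 1;-158 -463 -3 0 0 -42.6 1;-158 -463 -3 0 0 -42.6 1;-158 -463 -3 0 0 -42.6 1;-158 -463 -3 0 0 -42.6 1;-158 -463 -3 0 0 -42.6 1;-158 -463 -3 0 0 -42.6 1;-158 -463 -3 0 0 -42.6 1;-158 -463 -3 0 0 -42.6 1"}}

```text
clock: 9.05
tool_pos: [636.3, -179.3, 145.4]
orientation: [0.692, -3.064, -0.001]
wrist_force: [0.0, 0.7, 1.5]
gripper_width: 87.9
grip_force: 0.0
```

```bash
python3 go.py 635.7,-181.5,40,115.3;python3 - <<'E'
from plant import manip
from h import *
a=np.hstack([cv2.resize(manip.capture(n)["pixels"][r:r+130,c:c+130],None,fx=3,fy=3,interpolation=cv2.INTER_CUBIC) for n,r,c in(("top",100,290),("side",70,260))]); cv2.imwrite("pics/s4.png",a[:,:,::-1])
E
```

```text
t 9.05 tcp [ 636.3 -179.3  145.4] close 115.5 tilt 0.04 q6 -2.33 w 87.9 grip 0.0
635.7,-181.5,40,115.3 shift [  1.4  -1.8 105.4] turn z 0.2
```

View pics/s4.png

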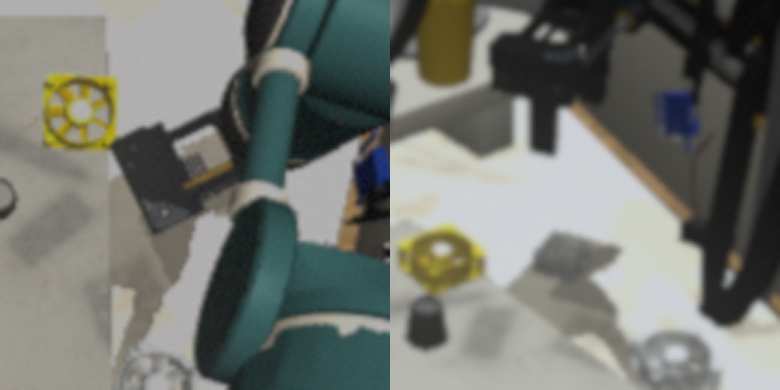

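The gripper is above the heatsink (575,255) and clear of the black stand. Going down.

Call:
{"method": "step_arm", "body": {"targets": "1.4 -1.8 55 0 0 0 1;1.4 -1.8 100 0 0 0 1;1.4 -1.8 110 0 0 0 1;1.4 -1.8 110 0 0 0 1;1.4 -1.8 110 0 0 0 1"}}

```text
clock: 9.78
tool_pos: [637.8, -183.7, 38.3]
orientation: [-0.689, 3.061, -0.003]
wrist_force: [0.4, -0.1, 0.3]
gripper_width: 88.2
grip_force: 0.0
```

```bash
python3 go.py 635.7,-181.5,5,115.3
```

```text
t 9.78 tcp [ 637.8 -183.7   38.3] close 115.4 tilt 0.24 q6 -2.33 w 88.2 grip 0.0
635.7,-181.5,5,115.3 shift [ 1.1  3.  33.3] turn z 0.1
```

Call:
{"method": "step_arm", "body": {"targets": "0.5 1.5 15 0 0 0 1;0.5 1.5 29 0 0 0 1;0.5 1.5 30.5 0 0 0 1;0.5 1.5 30.5 0 0 0 1;0.5 1.5 30.5 0 0 0 1"}}

```text
clock: 10.4
tool_pos: [635.0, -182.2, 5.5]
orientation: [-0.689, 3.065, -0.0]
wrist_force: [-0.7, 0.3, -0.4]
gripper_width: 88.0
grip_force: 0.0
```

```bash
python3 go.py 635.7,-181.5,5,115.3
```

```text
t 10.4 tcp [ 635.  -182.2    5.5] close 115.3 tilt 0.03 q6 -2.33 w 88.0 grip 0.0
635.7,-181.5,5,115.3 shift [-0.9  0.3  0.5] turn z 0.0
```

Call:
{"method": "step_arm", "body": {"targets": "-0.7 0 0 0 0 0 0.3;-0.7 0 0 0 0 0 0.3;-0.7 0 0 0 0 0 0.3;-0.7 0 0 0 0 0 0.3;-0.7 0 0 0 0 0 0.3;-0.7 0 0 0 0 0 0.3;-0.7 0 -40 0 0 0 0.3;-0.7 0 -95 0 0 0 0.3;-0.7 0 -100 0 0 0 0.3;-0.7 0 -100 0 0 0 0.3", "force": 20}}

```text
clock: 11.65
tool_pos: [635.4, -181.8, 105.5]
orientation: [-0.689, 3.064, -0.001]
wrist_force: [-0.6, 1.0, -1.6]
gripper_width: 39.4
grip_force: 20.0
```

```bash
python3 go.py 622.2,308,90,72.8 622.2,308,90,162.8
```

```text
t 11.65 tcp [ 635.4 -181.8  105.5] close 115.3 tilt 0.04 q6 -2.33 w 39.4 grip 20.0
622.2,308,90,72.8 shift [-197.7  448.3   15.4] turn z 42.5
622.2,308,90,162.8 shift [-197.7  448.3   15.4] turn z -47.5
```

Call:
{"method": "step_arm", "body": {"targets": "-198 448 0 0 0 42.5 0.3;-198 448 0 0 0 42.5 0.3;-198 448 0 0 0 42.5 0.3;-198 448 0 0 0 42.5 0.3;-198 448 0 0 0 42.5 0.3;-198 448 0 0 0 42.5 0.3;-198 448 0 0 0 42.5 0.3;-198 448 0 0 0 42.5 0.3;-198 448 0 0 0 42.5 0.3;-198 448 20 0 0 42.5 0.3;-198 448 40 0 0 42.5 0.3;-198 448 50 0 0 42.5 0.3;-198 448 50 0 0 42.5 0.3;-198 448 50 0 0 42.5 0.3"}}

```text
clock: 13.4
tool_pos: [623.1, 307.5, 55.7]
orientation: [0.47, 3.106, 0.001]
wrist_force: [-0.4, -0.5, 0.0]
gripper_width: 39.5
grip_force: 20.0
```

```bash
python3 go.py 622.4,308.2,26,72.8
```

```text
t 13.4 tcp [623.1 307.5  55.7] close 72.8 tilt 0.05 q6 -0.85 w 39.5 grip 20.0
622.4,308.2,26,72.8 shift [ 0.9  0.4 29.7] turn z 0.0
```

Call:
{"method": "step_arm", "body": {"targets": "0.9 0.4 15 0 0 0 0.3;0.9 0.4 27 0 0 0 0.3;0.9 0.4 30 0 0 0 0.3;0.9 0.4 30 0 0 0 0.3;0.9 0.4 30 0 0 0 0.3;0.9 0.4 30 0 0 0 0.3"}}

```text
clock: 14.15
tool_pos: [621.5, 308.5, 25.1]
orientation: [-0.468, -3.106, 0.0]
wrist_force: [-2.4, -0.4, 3.1]
gripper_width: 39.6
grip_force: 20.0
```

```bash
python3 go.py 622.4,308.2,25.3,72.8
```

```text
t 14.15 tcp [621.5 308.5  25.1] close 72.9 tilt 0.03 q6 -0.85 w 39.6 grip 20.0
622.4,308.2,25.3,72.8 shift [-1.  -0.  -0.2] turn z 0.1
```

Call:
{"method": "step_arm", "body": {"targets": "0 0 0 0 0 0 0.9;0 0 0 0 0 0 0.9;0 0 0 0 0 0 0.9;0 0 0 0 0 0 0.9;0 0 -40 0 0 0 0.9;0 0 -100 0 0 0 0.9;0 0 -120 0 0 0 1;0 0 -120 0 0 0 1;0 0 -120 0 0 0 1"}}

```text
clock: 15.28
tool_pos: [620.4, 307.9, 142.8]
orientation: [-0.468, -3.103, 0.003]
wrist_force: [-0.0, 0.7, -0.8]
gripper_width: 88.0
grip_force: 0.0
```

```bash
python3 go.py 463.3,-154,120,-25;python3 - <<'E'
from plant import manip
from h import *
s=manip.capture("side"); np.savez("side2.npz",**s)
a=[cv2.resize(s["pixels"][190:270,110:200],None,fx=4.4,fy=4.4,interpolation=cv2.INTER_CUBIC)]
t=manip.capture("top");a.append(cv2.resize(t["pixels"][126:206,115:205],None,fx=4.4,fy=4.4,interpolation=cv2.INTER_CUBIC)); cv2.imwrite("pics/s5.png",np.hstack(a)[:,:,::-1])
E
```

```text
t 15.28 tcp [620.4 307.9 142.8] close 72.8 tilt 0.21 q6 -0.85 w 88.0 grip 0.0
463.3,-154,120,-25 shift [  13.8 -487.7   24. ] turn z -82.2
```

View pics/s5.png

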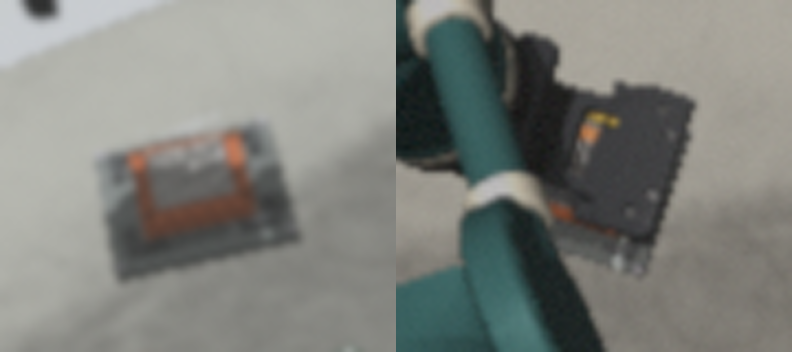

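The heatsink (195,185 in the left crop) stands centred on the plate. Now the clear fan at (341,229), turning +98° to keep joint 6 in range.

Call:
{"method": "step_arm", "body": {"targets": "14 -488 0 0 0 97.8 1;14 -488 0 0 0 97.8 1;14 -488 0 0 0 97.8 1;14 -488 0 0 0 97.8 1;14 -488 0 0 0 97.8 1;14 -488 0 0 0 97.8 1;14 -488 0 0 0 97.8 1;14 -488 0 0 0 97.8 1;14 -488 0 0 0 97.8 1;14 -488 0 0 0 97.8 1;14 -488 0 0 0 97.8 1;14 -488 0 0 0 97.8 1;14 -488 0 0 0 97.8 1;14 -488 40 0 0 97.8 1;14 -488 60 0 0 97.8 1;14 -488 60 0 0 97.8 1;14 -488 60 0 0 97.8 1", "force": 15}}

```text
clock: 17.5
tool_pos: [465.2, -153.7, 86.1]
orientation: [2.648, 1.689, 0.001]
wrist_force: [0.2, -0.9, -0.0]
gripper_width: 88.2
grip_force: 0.0
```

```bash
python3 go.py 463.3,-154,6,-25;python3 - <<'E'
from plant import manip
from h import *
a=np.hstack([cv2.resize(manip.capture(n)["pixels"][r:r+110,c:c+110],None,fx=3.6,fy=3.6,interpolation=cv2.INTER_CUBIC) for n,r,c in(("top",175,290),("side",110,300))]); cv2.imwrite("pics/s6.png",a[:,:,::-1])
E
```

```text
t 17.5 tcp [ 465.2 -153.7   86.1] close -24.9 tilt 0.07 q6 0.06 w 88.2 grip 0.0
463.3,-154,6,-25 shift [-1.1 -1.7 80. ] turn z 0.1
```

View pics/s6.png

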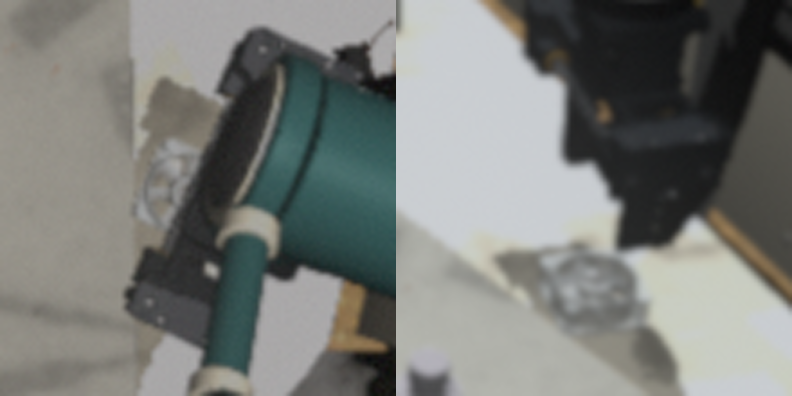

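The gripper straddles the fan (590,290 in the side crop) and is clear of the black stand. Going down.

Call:
{"method": "step_arm", "body": {"targets": "-0.6 -1.2 40 0 0 0 1;-0.6 -1.2 65 0 0 0 1;-0.6 -1.2 78 0 0 0 1;-0.6 -1.2 80 0 0 0 1;-0.6 -1.2 80 0 0 0 1;-0.6 -1.2 80 0 0 0 1"}}

```text
clock: 18.35
tool_pos: [464.1, -154.1, 6.3]
orientation: [2.647, 1.688, 0.002]
wrist_force: [0.1, 0.2, 0.2]
gripper_width: 88.1
grip_force: 0.0
```

```bash
python3 go.py 463.3,-153.5,6,-25
```

```text
t 18.35 tcp [ 464.1 -154.1    6.3] close -25.0 tilt 0.13 q6 0.06 w 88.1 grip 0.0
463.3,-153.5,6,-25 shift [ 0.2 -1.   0.3] turn z 0.0
```

Call:
{"method": "step_arm", "body": {"targets": "0 -0.5 0 0 0 0 0.5;0 -0.5 0 0 0 0 0.5;0 -0.5 0 0 0 0 0.5;0 -0.5 0 0 0 0 0.5;0 -0.5 0 0 0 0 0.5;0 -0.5 -40 0 0 0 0.5;0 -0.5 -100 0 0 0 0.5;0 -0.5 -120 0 0 0 0.5;0 -0.5 -120 0 0 0 0.5;0 -0.5 -120 0 0 0 0.5", "force": 15}}

```text
clock: 19.6
tool_pos: [461.4, -153.0, 123.7]
orientation: [-2.647, -1.688, 0.002]
wrist_force: [-0.7, -1.0, -1.3]
gripper_width: 58.9
grip_force: 15.0
```

```bash
python3 go.py 622,308.3,110,-17.2;python3 - <<'E'
from plant import manip
from h import *
a=np.hstack([cv2.resize(manip.capture(n)["pixels"][r:r+110,c:c+110],None,fx=3.6,fy=3.6,interpolation=cv2.INTER_CUBIC) for n,r,c in(("top",175,290),("side",110,300))]); cv2.imwrite("pics/s7.png",a[:,:,::-1])
E
```

```text
t 19.6 tcp [ 461.4 -153.   123.7] close -25.0 tilt 0.15 q6 0.06 w 58.9 grip 15.0
622,308.3,110,-17.2 shift [485.9 -49.   13.7] turn z -7.8
```

View pics/s7.png

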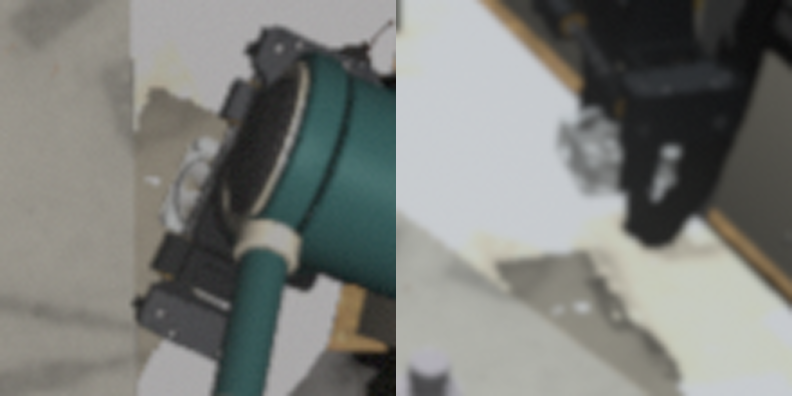

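The fan is held flat, width 58.9 mm. Taking it over the stack.

Call:
{"method": "step_arm", "body": {"targets": "486 -49 0 0 0 -7.8 0.5;486 -49 0 0 0 -7.8 0.5;486 -49 0 0 0 -7.8 0.5;486 -49 0 0 0 -7.8 0.5;486 -49 0 0 0 -7.8 0.5;486 -49 0 0 0 -7.8 0.5;486 -49 0 0 0 -7.8 0.5;486 -49 0 0 0 -7.8 0.5;486 -49 0 0 0 -7.8 0.5;486 -49 0 0 0 -7.8 0.5;486 -49 20 0 0 -7.8 0.5;486 -49 45 0 0 -7.8 0.5;486 -49 50 0 0 -7.8 0.5;486 -49 50 0 0 -7.8 0.5;486 -49 50 0 0 -7.8 0.5"}}

```text
clock: 21.58
tool_pos: [624.0, 307.8, 76.3]
orientation: [2.528, 1.864, 0.003]
wrist_force: [0.4, -0.1, -0.5]
gripper_width: 59.0
grip_force: 15.0
```

```bash
python3 go.py 622,308.3,47,-17.2;python3 - <<'E'
from plant import manip
from h import *
a=cv2.resize(manip.capture("side")["pixels"][170:270,100:230],None,fx=5,fy=5,interpolation=cv2.INTER_CUBIC); cv2.imwrite("pics/s8.png",a[:,:,::-1])
E
```

```text
t 21.57 tcp [624.  307.8  76.3] close -17.2 tilt 0.1 q6 0.72 w 59.0 grip 15.0
622,308.3,47,-17.2 shift [-0.1 -2.1 29.2] turn z 0.0
```

View pics/s8.png

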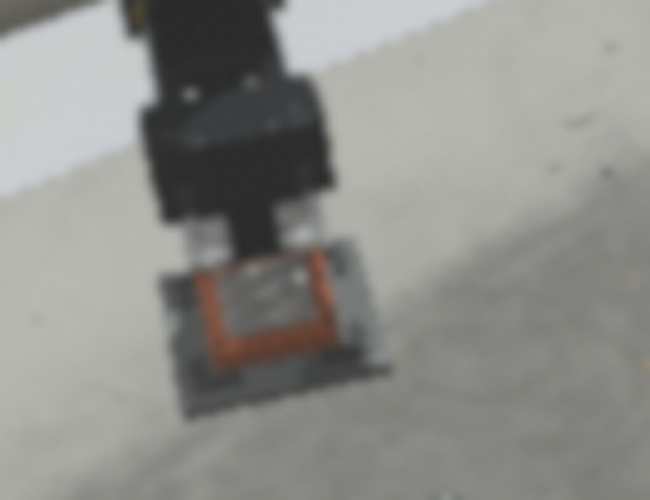

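The fan (185–325) is centred on the finger (254) and square above the heatsink. Lowering.

Call:
{"method": "step_arm", "body": {"targets": "0 -2 15 0 0 0 0.5;0 -2 26 0 0 0 0.5;0 -2 29.5 0 0 0 0.5;0 -2 29.5 0 0 0 0.5;0 -2 29.5 0 0 0 0.5;0 -2 29.5 0 0 0 0.5"}}

```text
clock: 22.38
tool_pos: [621.1, 308.5, 45.6]
orientation: [-2.528, -1.865, 0.001]
wrist_force: [-2.1, -0.7, 2.4]
gripper_width: 59.1
grip_force: 16.7
```

```bash
python3 go.py 622,308.3,46.3,-17.2
```

```text
t 22.38 tcp [621.1 308.5  45.6] close -17.1 tilt 0.02 q6 0.72 w 59.1 grip 16.7
622,308.3,46.3,-17.2 shift [ 0.1  0.9 -0.7] turn z 0.1
```

Call:
{"method": "step_arm", "body": {"targets": "0 0 0 0 0 0 0.85;0 0 0 0 0 0 0.85;0 0 0 0 0 0 0.85;0 0 0 0 0 0 0.85;0 0 -40 0 0 0 0.85;0 0 -100 0 0 0 0.9;0 0 -120 0 0 0 0.9;0 0 -120 0 0 0 0.9;0 0 -120 0 0 0 0.9"}}

```text
clock: 23.5
tool_pos: [620.0, 307.8, 163.3]
orientation: [-2.527, -1.865, 0.006]
wrist_force: [0.0, 0.7, -0.6]
gripper_width: 79.4
grip_force: 0.0
```

```bash
python3 go.py 445.3,7.6,100,-17.2
```

```text
t 23.5 tcp [620.  307.8 163.3] close -17.2 tilt 0.21 q6 0.72 w 79.4 grip 0.0
445.3,7.6,100,-17.2 shift [-338.3  -78.2   64.3] turn z 0.0
```

Call:
{"method": "step_arm", "body": {"targets": "-338 -78 0 0 0 0 0.6;-338 -78 0 0 0 0 0.6;-338 -78 0 0 0 0 0.6;-338 -78 0 0 0 0 0.6;-338 -78 0 0 0 0 0.6;-338 -78 0 0 0 0 0.6;-338 -78 0 0 0 0 0.6;-338 -78 40 0 0 0 0.6;-338 -78 64 0 0 0 0.6;-338 -78 64 0 0 0 0.6;-338 -78 64 0 0 0 0.6", "force": 25}}

```text
clock: 24.88
tool_pos: [447.6, 9.1, 101.7]
orientation: [-2.527, -1.866, 0.0]
wrist_force: [0.4, 0.5, -0.0]
gripper_width: 52.6
grip_force: 0.0
```

```bash
python3 go.py 445.3,7.6,26,-17.2;python3 - <<'E'
from plant import manip
from h import *
t=manip.capture("top");s=manip.capture("side");np.savez("top3.npz",**t);np.savez("side3.npz",**s)
z=lambda c,u,v,w,h:cv2.resize(c["pixels"][v:v+h,u:u+w],(390,290),interpolation=cv2.INTER_CUBIC)
a=np.vstack([np.hstack([z(t,125,133,80,60),z(s,115,190,80,60)]),np.hstack([z(t,225,185,120,90),z(s,260,150,100,75)])]); cv2.imwrite("pics/s9.png",a[:,:,::-1])
E
```

```text
t 24.88 tcp [447.6   9.1 101.7] close -17.1 tilt 0.03 q6 0.26 w 52.6 grip 0.0
445.3,7.6,26,-17.2 shift [-2.1 -1.7 75.7] turn z 0.1
```

View pics/s9.png

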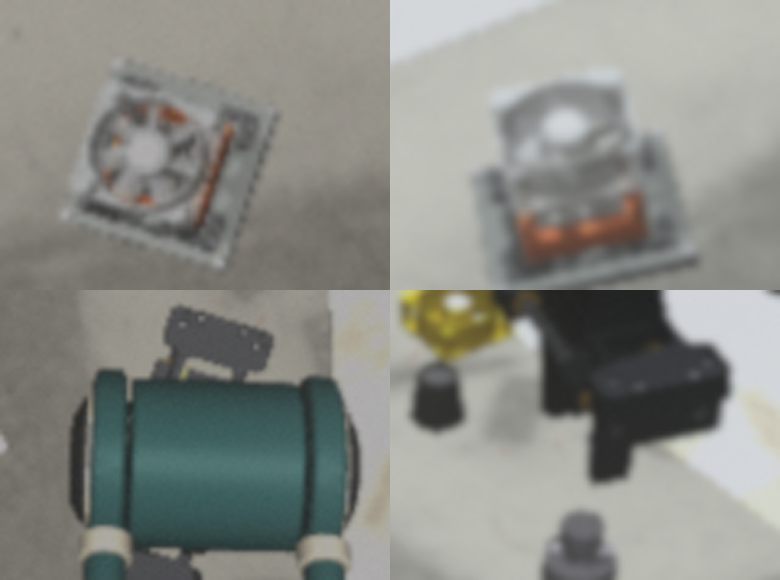

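The fan lies level on the stack: hub at (155.4,165.1) in top, (150.9,215.9) in side. The weight is under the gripper. Checking the hub by triangulation, then descending.

```bash
python3 - <<'E'
from h import *
t=load("top3.npz");s=load("side3.npz")
print(tri(t,(154.9,164.6),s,(150.4,215.4)), plane(t,154.9,164.6,62))
E
```

```text
(array([619.13328708, 307.25339271,  62.23638081]), np.float64(0.1841416477720114)) [619.21832499 307.38971437  62.        ]
```

Call:
{"method": "step_arm", "body": {"targets": "-1.8 -1.4 40 0 0 0 0.6;-1.8 -1.4 60 0 0 0 0.6;-1.8 -1.4 60 0 0 0 0.6;-1.8 -1.4 60 0 0 0 0.6"}}

```text
clock: 25.48
tool_pos: [446.6, 7.2, 43.1]
orientation: [2.527, 1.865, 0.003]
wrist_force: [0.7, -0.9, -0.1]
gripper_width: 53.3
grip_force: 0.0
```

```bash
python3 go.py 445.3,7.6,26,-17.2
```

```text
t 25.48 tcp [446.6   7.2  43.1] close -17.1 tilt 0.14 q6 0.26 w 53.3 grip 0.0
445.3,7.6,26,-17.2 shift [-0.  -1.4 17.1] turn z 0.1
```

Call:
{"method": "step_arm", "body": {"targets": "0 -1 10 0 0 0 0.6;0 -1 17 0 0 0 0.6;0 -1 17 0 0 0 0.6;0 -1 17 0 0 0 0.6;0 -1 17 0 0 0 0.2;0 -1 17 0 0 0 0.2;0 -1 17 0 0 0 0.2;0 -1 17 0 0 0 0.2", "force": 25}}

```text
clock: 26.48
tool_pos: [445.0, 7.4, 25.0]
orientation: [2.527, 1.865, 0.002]
wrist_force: [1.6, -1.1, 0.6]
gripper_width: 25.1
grip_force: 25.0
```

```bash
python3 go.py 445.3,7.6,26,-17.2
```

```text
t 26.48 tcp [445.    7.4  25. ] close -17.2 tilt 0.08 q6 0.26 w 25.1 grip 25.0
445.3,7.6,26,-17.2 shift [ 0.3  0.3 -1. ] turn z 0.0
```

Knob gripped (25 mm). Lift 140 mm.

Call:
{"method": "step_arm", "body": {"targets": "0 0 -40 0 0 0 0.2;0 0 -90 0 0 0 0.2;0 0 -135 0 0 0 0.2;0 0 -135 0 0 0 0.2;0 0 -135 0 0 0 0.2"}}

```text
clock: 27.1
tool_pos: [443.0, 7.5, 158.3]
orientation: [-2.527, -1.864, 0.003]
wrist_force: [-0.5, -0.0, -2.0]
gripper_width: 24.9
grip_force: 25.0
```

```bash
python3 go.py 620,307.8,160,-17.2
```

```text
t 27.1 tcp [443.    7.5 158.3] close -17.2 tilt 0.14 q6 0.26 w 24.9 grip 25.0
620,307.8,160,-17.2 shift [339.1  80.5  -2.1] turn z 0.0
```

Call:
{"method": "step_arm", "body": {"targets": "339 80 0 0 0 0 0.2;339 80 0 0 0 0 0.2;339 80 0 0 0 0 0.2;339 80 0 0 0 0 0.2;339 80 0 0 0 0 0.2;339 80 0 0 0 0 0.2;339 80 0 0 0 0 0.2;339 80 0 0 0 0 0.2;339 80 20 0 0 0 0.2;339 80 40 0 0 0 0.2;339 80 40 0 0 0 0.2;339 80 40 0 0 0 0.2"}}

```text
clock: 28.6
tool_pos: [620.6, 307.4, 119.4]
orientation: [-2.528, -1.865, 0.001]
wrist_force: [-0.4, -0.2, -1.6]
gripper_width: 25.2
grip_force: 25.0
```

```bash
python3 go.py 620,307.8,90.5,-17.2;python3 - <<'E'
from plant import manip
from h import *
a=cv2.resize(manip.capture("side")["pixels"][170:270,100:230],None,fx=4.5,fy=4.5,interpolation=cv2.INTER_CUBIC); cv2.imwrite("pics/s10.png",a[:,:,::-1])
E
```

```text
t 28.6 tcp [620.6 307.4 119.4] close -17.2 tilt 0.03 q6 0.72 w 25.2 grip 25.0
620,307.8,90.5,-17.2 shift [ 0.2 -0.6 28.9] turn z 0.0
```

View pics/s10.png

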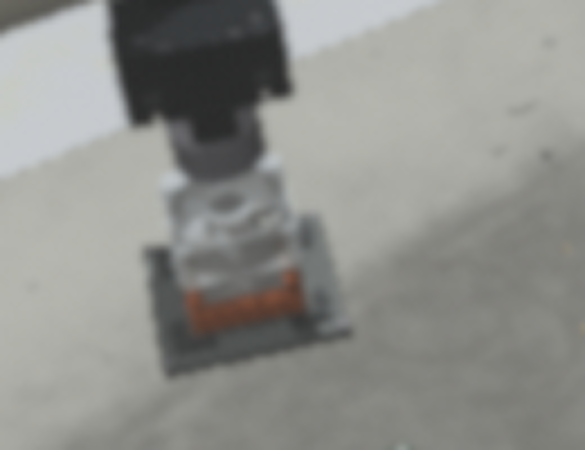

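The weight hangs upright above the fan (215,140 over 230,200). Lowering it.

Call:
{"method": "step_arm", "body": {"targets": "0 -0.5 14 0 0 0 0.2;0 -0.5 24 0 0 0 0.2;0 -0.5 28 0 0 0 0.2;0 -0.5 29 0 0 0 0.2;0 -0.5 29 0 0 0 0.2;0 -0.5 29 0 0 0 0.2"}}

```text
clock: 29.4
tool_pos: [620.4, 308.0, 90.9]
orientation: [2.528, 1.865, 0.001]
wrist_force: [-1.1, 0.2, -0.5]
gripper_width: 24.9
grip_force: 25.0
```

```bash
python3 go.py 620,307.8,90,-17.2
```

```text
t 29.4 tcp [620.4 308.   90.9] close -17.1 tilt 0.03 q6 0.72 w 24.9 grip 25.0
620,307.8,90,-17.2 shift [-0.3 -0.3  0.9] turn z 0.1
```

Call:
{"method": "step_arm", "body": {"targets": "0 0 0.7 0 0 0 0.2;0 0 0.7 0 0 0 0.2;0 0 0.7 0 0 0 0.65;0 0 0.7 0 0 0 0.65;0 0 0.7 0 0 0 0.65;0 0 0.7 0 0 0 0.65;0 0 -30 0 0 0 0.65;0 0 -80 0 0 0 0.65;0 0 -120 0 0 0 0.65;-200 -50 -120 0 0 0 0.65;-200 -50 -120 0 0 0 0.65;-200 -50 -120 0 0 0 0.65;-200 -50 -120 0 0 0 0.65;-200 -50 -120 0 0 0 0.65;-200 -50 -120 0 0 0 0.65"}}

```text
clock: 31.28
tool_pos: [514.7, 132.7, 211.1]
orientation: [2.527, 1.866, 0.003]
wrist_force: [0.0, 0.1, -0.3]
gripper_width: 57.2
grip_force: 0.0
```

```bash
python3 go.py; python3 - <<'E'
from plant import manip
from h import *
t=manip.capture("top");s=manip.capture("side")
z=lambda c,u,v,w,h:cv2.resize(c["pixels"][v:v+h,u:u+w],(390,290),interpolation=cv2.INTER_CUBIC)
cv2.imwrite("pics/s11.png",np.hstack([z(t,125,133,80,60),z(s,115,185,80,60)])[:,:,::-1])
P=cloud(t); q=P[(P[...,2]>90)&(P[...,2]<125)&(abs(P[...,0]-622)<50)&(abs(P[...,1]-308)<50)]; print(len(q),np.round(np.median(q,0),1))
E
```

```text
t 31.27 tcp [514.7 132.7 211.1] close -17.1 tilt 0.09 q6 0.5 w 57.2 grip 0.0
108 [621.  307.5 111. ]
```

View pics/s11.png

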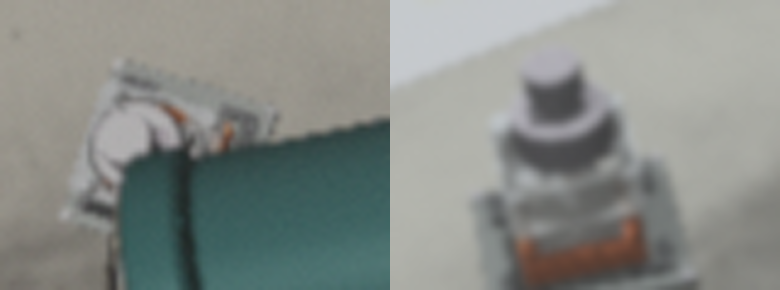

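The stack stands upright and centred. The knob top measures z = 111 mm (expected 111) at (621,307.5). Handing in.

```bash
python3 -c "
from plant import manip
print(manip.sign_off())"
```

```text
the job is handed in; nothing more can be done
None
```

The cooler is stacked in the nest (plate, heatsink, fan, weight) and handed in at about 31 s of the 106 s; the last check found the weight upright, its knob top at the expected 111 mm and within about 2 mm of the fan's centre, though the hand-in gave no verdict.

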